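# Hold the heater chuck on its sprung contacts while it is screwed down

### The job

Be my third hand while I screw the heater chuck down: pick up the chuck that has a terminal block on one end and set it flat on the heater base, between the two low rails, terminal block towards the sprung contact pins but still clear of them. Then slide it along the rails onto the pins until their sprung block is pushed in about half-way, never to the end of its travel (that bends the pins). Finish while holding it there with a steady push, flat and square between the rails - do not let go, the springs would push it out - and leave the other things on the bench where they are.

Things in the scene. Friction and masses are not known exactly. Their poses are not given: they have to be found in the camera images.
- chuck: the heater chuck to hold, loose on the table at the right: pale metal block 40 (own x) x 56 (own y) x 16 mm with two low clamp bars across its top at own y = +-19 mm, reaching to z = 22 mm, and a black terminal block on its +y end, 30 wide, z = 4 to 15 mm, out to y = +40 mm. 0.2 kg. Origin: centre of the 40 x 56 block's underside, z up. Grip across the 40 mm (along own x)
- terminal_face (a point): centre of the terminal block's end face with two brass pads, which meets the pins: chuck frame (0, 40, 9.5) mm
- heater_base: the heater base, bolted down: aluminium plate 185 x 104 x 12 mm. Own +x is the direction in which the chuck is pushed, z up; origin on the table under the rails' middle line. Plate top at z = 12 mm, from x = -100 to +85 mm. A grey housing at the back, x = 51 to 83, y = +-27, up to z = 36 mm. Seated, the chuck's +y points along the base's +x
- rails (a point): on the plate's top, midway between the two steel rails: base frame (0, 0, 12) mm; axes as the base. Rails 5 mm high, 8.8 thick, from base x = -28 to +36 mm, inner faces at y = +-21.8 mm (the chuck has 1.8 mm play each side); their mouths flare outward by 0.45 rad back to x = -48 mm, the plate in front is bare
- contacts (a joint): how far the white sprung contact block in the housing is pushed in along the base's +x: 0 = out (at rest), 0.012 m = end of travel. It pushes back with 2 N at the start and 0.8 N per mm more: about 7 N half-way, 11.6 N at the end
- pin_tips (a point): midpoint of the ends of the two brass pins (7 mm thick, 16 mm apart) on the sprung block: base frame (34, 0, 21.5) mm at rest, moves with the block. Half-way in, the chuck's origin is at base x = 0
- eyepieces (a point): fixed furniture: underside of the nearest end of the wire bonder's microscope eyepieces, which overhang the grey work stage (62 mm high) between the chuck's side and the base's side; 120 mm wide in y, the microscope behind reaches higher. Carry the chuck round in front of it, not through it
- plain_chuck: bystander: the same 40 x 56 x 22 mm block WITHOUT a terminal block; origin at the underside's centre
- chip_box: bystander: lidded chip box 59 x 54 x 16 mm; origin at the underside's centre
- hex_key: bystander: L-shaped hex key, about 80 mm, 5 mm thick, lying beside the base at its +y side
- tip_pot: bystander: brown and cream pot 70 x 72 x 66 mm, behind the base
- small_dish: bystander: clear dish 62 mm across, 13 mm high, behind the base
- loupe: bystander: black loupe 38 mm across, 35 mm high, standing left of the base
- vial: bystander: small capped vial 25 mm across, 47 mm high, near the table's front edge
- tweezers: bystander: tweezers 121 x 12 x 9 mm lying near the table's front edge

How it is judged:
By the outcome, as a careful person would: the job done as asked, in the order asked, and still so for the second after the job is handed in, while the arm keeps its last pose, push and grip.
It also fails if it takes over 45 s, if anything falls off the work surface, if the arm or the gripper's body presses on something with over 40 N, if the wrist force passes 120 N, or if a joint passes its speed limit or range.

### The arm

A 7-joint arm with a two-finger parallel gripper is mounted at the origin on a cart in front of the work surface, level with it; the furniture and walls round the work are solid. World frame = base frame: x ahead of the robot, y to its left, z up, the work surface at z = 0. Lengths are in m, angles in rad, forces in N, time in s.
With the tool pointing down it reaches from about 0.4 to 0.875 m from the base axis. Payload 19.3 kg.
Tool frame: the origin (TCP) lies midway between the tips of the shut fingers; the grasp point (between the pads) lies 19 mm behind it (bot.pinch_z is the distance from the TCP to the grasp point, in m); z points along the fingers, y is the line along which they close (so a half turn about z gives the same grasp; the last joint's range is limited). The gripper opens to 85 mm and grips with 20 to 120 N. Pads are 22 mm wide; open, the fingers measure 114 mm over their backs; the gripper's body (76 mm by 85 mm) begins 54 mm behind the grasp point. The pads swing forward as they close: fully open they stand 13 mm farther back than shut.
Start: joints at [-1.246, 0.521, -0.036, 1.599, 0.021, 1.021, -0.113], TCP at [0.24, 0.577, 0.231] pointing down, gripper open.
Joint ranges: [-2.91, 2.91], [-0.3, 2.13], [-1.5, 1.42], [0.17, 2.43], [-1.26, 4.41], [0.16, 1.93], [-2.52, 2.52]. Speed limits (rad/s): [1.89, 1.89, 2.39, 2.39, 3.01, 3.01, 3.01].

### API

Orientations are given as [roll, pitch, yaw] about the fixed x, y, z axes, in that order (R = Rz(yaw) Ry(pitch) Rx(roll)).
In Python, from workcell import observe, viewer, bot gives the robot as it stands. The module is installed in compiled form; this text tells all that it offers.
- The arm moves only by the tool play_rows, never from a script. Its argument "motion" is a list of rows, each a list of 7 numbers: the shift along the tool's x, y, z in cm, then the turn, a rotation vector about the tool's x, y, z in rad, then the opening, from -1 (shut) to 1 (fully open), so that 0 is half open. A call has exactly 5 rows; each row is the pose to reach, as a shift and turn from the pose commanded when the call began, along the tool's axes at that moment; what a row does not reach only later rows make up. A row lasts 1/10 s, in which the tool goes at most 50 mm and 8.59 degrees, less where a joint would pass 70% of its speed; a pose out of reach is approached as far as the arm can. A call with a gripper value outside its range is refused whole. The fingers move at their own pace and stop on an object; "squeeze" is the grip in N (left out, the last holds). Time passes only in rows, so rows that repeat a pose let the fingers close, or fill a call up. It gives the time, the measured TCP pose, the force, the opening and the grip force at its end, in the units of the state.
- observe(): the state, without advancing time (a new reading comes with each control period).
- viewer.grab_frame(name): name is "side" or "top"; returns (picture, depth): 480x640x3 uint8, red, green, blue; 480x640 float32, m along the optical axis (not along the pixel's ray), 0 where there is no reading.
- viewer.camera_info(name): a dict with "fx", "fy", "cx", "cy" (pixels), "R" (3x3) and "t" (3): a world point X has camera coordinates R X + t. Camera axes: x right, y down, z forward; pixel columns grow to the right and rows downward; lengths in m; the calibration is good to about 2 mm. A picture is of the moment at which its call begins. camera_info takes no time and is no camera call.
- bot.job_done(): hands the job in; it is judged then, once.
The state is a dict: "clock": time; "qpos": joint angles; "qd": joint speeds; "joint_efforts": joint torques, N m; "position": TCP position; "tool_rot": TCP orientation; "force": force on the tool from outside, world axes, zero at the start; "moment": the same for the moment, N m; "grip_width": finger opening in m; "finger_force": force on a finger pad.
Only numpy, scipy, OpenCV 4.12 (cv2) and the standard library are available. Lean on these libraries where they do the work, as an engineer would, in place of code of your own. Each camera call takes 0.05 s, during which the arm holds its last target. There are 200 camera calls.

## Working session

There is one attempt and no reset: what is moved stays moved. The work goes in short steps, Python scripts to look and compute and a tool call to move; the robot and the scene stay as the last step left them, time stands still between calls to the robot, and variables do not carry over. Pictures are saved under pics/ and viewed, at most 10 in all, crops included, and the job is handed in when it is done.

Besides the shell and the picture viewer there is one more tool, called after ">>>" in YAML: its name, and indented under it one key for each argument. play_rows: Moves the arm, as the interface text tells. Its arguments: {"type":"object","properties":{"motion":{"type":"array"},"squeeze":{"type":"number"}},"required":["motion"]}

```bash
mkdir -p pics
cat > h.py <<'E'
import numpy as np, cv2
from workcell import observe, viewer, bot
def grab(n,save=None):
    im,d=viewer.grab_frame(n); i=viewer.camera_info(n)
    R=np.array(i["R"]);t=np.array(i["t"])
    v,u=np.mgrid[:480,:640]
    P=np.stack([(u-i["cx"])/i["fx"]*d,(v-i["cy"])/i["fy"]*d,d],-1)
    W=(P-t)@R
    W[d==0]=np.nan
    if save: cv2.imwrite(save,im[:,:,::-1]); np.savez(save.replace('.png','.npz'),im=im,W=W)
    return im,W
E
python3 - <<'E'
from h import *
for n in("top","side"):
    im,W=grab(n,f"pics/{n}1.png"); i=viewer.camera_info(n)
    print(n,i["fx"],-np.array(i["R"]).T@i["t"],np.round(i["R"],2).tolist())
s=observe();print({k:np.round(v,3).tolist() for k,v in s.items()})
E
```

```text
top 613.3853736752029 [0.21549109 0.04933286 1.71423194] [[0.08, -1.0, 0.0], [-0.98, -0.08, -0.2], [0.2, 0.01, -0.98]]
side 558.9509456561093 [0.37813997 1.3501339  1.01952423] [[-0.99, -0.12, -0.0], [-0.07, 0.55, -0.83], [0.11, -0.82, -0.56]]
{'clock': 0.1, 'qpos': [-1.246, 0.522, -0.036, 1.6, 0.021, 1.021, -0.113], 'qd': [0.001, -0.002, 0.0, -0.002, -0.001, 0.0, 0.001], 'joint_efforts': [0.005, -92.849, 1.985, -37.053, 0.018, 0.005, 0.0], 'position': [0.24, 0.577, 0.231], 'tool_rot': [-3.141, 0.0, 2.747], 'force': [-0.512, 0.715, -0.901], 'moment': [-0.002, 0.069, 0.012], 'finger_force': 0.0, 'grip_width': 0.085}
```

View pics/top1.png

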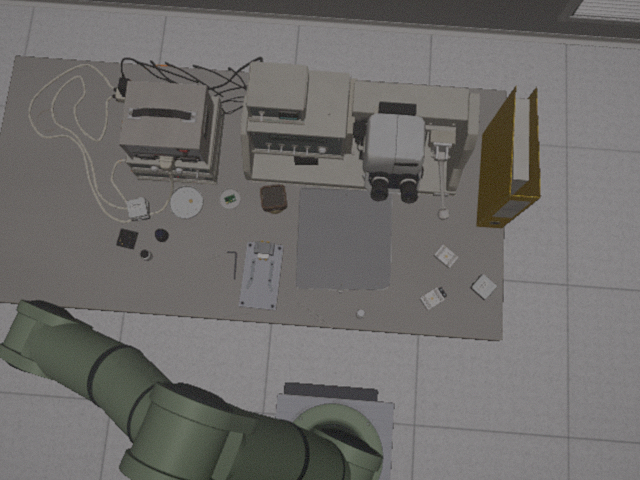

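View pics/side1.png

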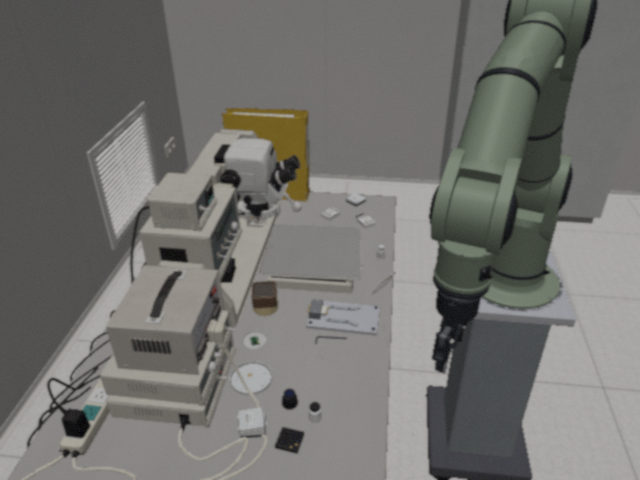

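The top view shows the base at about (262,275) with its housing towards the top. Three small blocks lie at (446,256), (484,287) and (433,298), and the last one has a dark end. I'll zoom in on them.

Run:
```python
from h import *
d=np.load('pics/top1.npz');im=d['im'];W=d['W']
a=cv2.resize(im[240:315,410:510],None,fx=5,fy=5,interpolation=2)[:375,:500]
b=cv2.resize(im[235:315,225:295],None,fx=4.2,fy=4.2,interpolation=2)
c=np.zeros((380,800,3),np.uint8);c[:375,:500]=a;c[:b.shape[0],505:505+b.shape[1]]=b[:,:295]
cv2.imwrite('pics/crop1.png',c[:,:,::-1])
for n,(u0,u1,v0,v1) in dict(chuck=(415,455,282,315),two=(432,462,242,270),three=(468,500,272,304)).items():
    w=W[v0:v1,u0:u1].reshape(-1,3)
    m=(w[:,2]>.008)&(w[:,2]<.05)
    p=w[m]; print(n,m.sum(),np.median(w[~m][:,2]),np.percentile(p[:,2],[5,50,95]).round(4),[np.round(x,4) for x in cv2.minAreaRect((p[:,:2]*1000).astype(np.float32))])
w=W[235:315,235:290].reshape(-1,3)
m=(w[:,2]>.007)&(w[:,2]<.06);p=w[m];print('base',np.percentile(p[:,2],[5,50,95]),cv2.minAreaRect((p[:,:2]*1000).astype(np.float32)))
m=(w[:,2]>.030)&(w[:,2]<.06);p=w[m];print('hous',np.percentile(p[:,2],[5,50,95]),cv2.minAreaRect((p[:,:2]*1000).astype(np.float32)))
```

```text
chuck 356 nan [0.0091 0.0166 0.0243] [array([ 441.834 , -258.8309]), array([ 89.6445, 111.8626]), np.float64(4.5573)]
two 299 nan [0.0094 0.0168 0.0255] [array([ 567.6672, -289.377 ]), array([73.0801, 71.1654]), np.float64(4.8288)]
three 370 nan [0.0095 0.016  0.0222] [array([ 481.4453, -389.9569]), array([84.4771, 77.043 ]), np.float64(7.1402)]
base [0.00777814 0.01341564 0.03548901] ((472.23968505859375, 228.27630615234375), (226.2073974609375, 152.4573211669922), 4.985657691955566)
hous [0.03078033 0.03592966 0.04276956] ((538.356689453125, 227.48817443847656), (48.28851318359375, 53.296974182128906), 3.1454083919525146)
```

View pics/crop1.png

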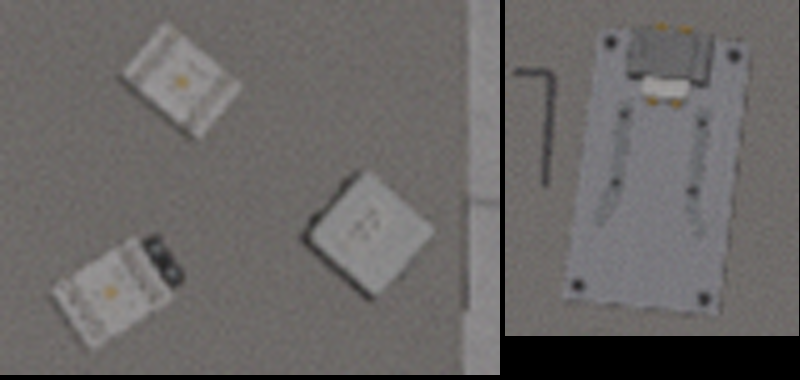

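The crop shows the target chuck at full-image (432,298), with its black terminal towards the right and slightly up. The plain chuck is at (446,256) and the chip box at (484,287). On the base, the pins are at about (263,259) and the rails run below them. Next I'll measure these by intersecting pixel rays with known-height planes.

```bash
cat >> h.py <<'E'
def plane(n,uv,z):
    i=viewer.camera_info(n);R=np.array(i["R"]);t=np.array(i["t"]);c=-R.T@t
    uv=np.atleast_2d(np.asarray(uv,float))
    r=np.c_[(uv[:,0]-i["cx"])/i["fx"],(uv[:,1]-i["cy"])/i["fy"],np.ones(len(uv))]@R
    return (c+r*((z-c[2])/r[:,2])[:,None])
def proj(n,X):
    i=viewer.camera_info(n);p=np.atleast_2d(X)@np.array(i["R"]).T+np.array(i["t"])
    return np.c_[p[:,0]/p[:,2]*i["fx"]+i["cx"],p[:,1]/p[:,2]*i["fy"]+i["cy"]]
E
python3 - <<'E'
from h import *
d=np.load('pics/top1.npz');im=d['im']
A=lambda p:np.array(p,float)
ch=A([(52,290),(95,350),(172,297),(135,238),(111,292),(165,262)])/5-.4+A([410,240])
w=plane("top",ch,.016);print('chuck',(w*1000).round(1)[:,:2].tolist(), w[:4].mean(0)*1000)
b=lambda p:(A(p)-[505,0])/4.2-.4+A([225,235])
h=plane("top",b([(611,42),(735,55),(577,286),(704,299)]),.012)*1000;print('holes',h[:,:2].round(1).tolist(),h.mean(0))
r=plane("top",b([(624,115),(616,184),(702,123),(692,190)]),.017)*1000;print('railscrews',r[:,:2].round(1).tolist(),r.mean(0))
print('pins',plane("top",b([(652,102),(676,104)]),.0215)*1000)
g=cv2.GaussianBlur(im,(3,3),0).astype(int)
print('px table',g[300,230],'plate',g[290,262],'chuck',g[300,430])
for nm,(u0,u1,v0,v1),z,th in(('plate',(228,295,235,315),.012,10),('chuck',(415,455,282,315),.016,40)):
    s=g[v0:v1,u0:u1]; 
    m=((s[...,2]-s[...,0]>6)&(s.sum(2)>330)) if nm=='plate' else (s.sum(2)>g[300,230].sum()+80)
    m=m.astype(np.uint8); c=max(cv2.findContours(m,0,1)[0],key=cv2.contourArea)[:,0,:]+[u0,v0]
    w=plane("top",c,z)*1000;print(nm,cv2.minAreaRect(w[:,:2].astype(np.float32)))
e=plane("top",[(380,200),(408,200)],.2);print('eyep',e)
W=d['W'];print(W[190:202,372:418].reshape(-1,3)[::60].round(3).tolist())
E
```

```text
chuck [[438.8, -216.8], [407.4, -242.0], [440.1, -283.5], [471.5, -261.7], [440.3, -249.6], [459.3, -278.9]] [ 439.4507722  -250.99867368   16.        ]
holes [[552.7, 270.0], [550.3, 185.8], [386.9, 275.9], [384.8, 191.3]] [468.67208204 230.7595619   12.        ]
railscrews [[502.8, 255.7], [456.0, 256.4], [501.4, 203.2], [455.9, 205.6]] [479.01364132 230.21386071  17.        ]
pins [[512.23161001 237.37805829  21.5       ]
 [512.11990923 221.27390012  21.5       ]]
px table [111 107 106] plate [121 120 124] chuck [142 138 135]Traceback (most recent call last):
  File "<stdin>", line 15, in <module>
ValueError: max() iterable argument is empty
```

```bash
cat >> h.py <<'E'
from scipy.spatial.transform import Rotation as Ro
def plan(wps,p=None,yaw=None):
    s=observe()
    p=np.array(s["position"]) if p is None else np.array(p)
    r=Ro.from_euler('xyz',s["tool_rot"])
    for w in wps:
        g=Ro.from_euler('xyz',[np.pi,0,np.radians(w[3])])
        print(w,'cm',(r.inv().apply(np.array(w[:3])-p)*100).round(2).tolist(),'rot',(r.inv()*g).as_rotvec().round(4).tolist())
        p=np.array(w[:3]);r=g
E
python3 - <<'E'
from h import *
plan([(.42,.42,.2,157.4),(.46,.2,.2,157.4),(.46,0,.2,140),(.44,-.22,.15,126),(.440,-.2505,.10,126),(.440,-.2505,.004,126)])
W=np.load('pics/top1.npz')['W'];w=W[185:203,370:420].reshape(-1,3);w=w[w[:,2]>.1]
print('eyep minx',np.percentile(w[:,0],2),w[:,1].min(),w[:,1].max(),np.percentile(w[:,2],[5,95]))
E
```

```text
(0.42, 0.42, 0.2, 157.4) cm [-22.61, -7.55, 3.09] rot [-0.0009, 0.0001, -0.0003]
(0.46, 0.2, 0.2, 157.4) cm [-12.15, -18.77, -0.0] rot [0.0, 0.0, 0.0]
(0.46, 0, 0.2, 140) cm [-7.69, -18.46, -0.0] rot [0.0, -0.0, 0.3037]
(0.44, -0.22, 0.15, 126) cm [-12.61, -18.14, 5.0] rot [0.0, -0.0, 0.2443]
(0.44, -0.2505, 0.1, 126) cm [-2.47, -1.79, 5.0] rot [0.0, 0.0, 0.0]
(0.44, -0.2505, 0.004, 126) cm [0.0, -0.0, 9.6] rot [0.0, 0.0, 0.0]
eyep minx 0.640276403948388 -0.169319287044479 -0.04523665652470146 [0.20240349 0.29261665]
```

>>> play_rows:
  motion:
    - [-4.6,-1.5,0.6,0,0,0,1]
    - [-9.2,-3.0,1.2,0,0,0,1]
    - [-13.8,-4.5,1.8,0,0,0,1]
    - [-18.4,-6.0,2.4,0,0,0,1]
    - [-22.6,-7.5,3.1,0,0,0,1]

```text
clock: 0.6
position: [0.4217, 0.4189, 0.2]
tool_rot: [-3.141, 0.0, 2.746]
force: [0.7, 1.2, 0.0]
grip_width: 0.0857
finger_force: 0.0
```

>>> play_rows:
  motion:
    - [-2.4,-3.8,0,0,0,0,1]
    - [-4.8,-7.5,0,0,0,0,1]
    - [-7.2,-11.3,0,0,0,0,1]
    - [-9.6,-15.0,0,0,0,0,1]
    - [-12.2,-18.8,0,0,0,0,1]

```text
clock: 1.1
position: [0.4603, 0.1986, 0.2002]
tool_rot: [-3.141, -0.0, 2.747]
force: [1.5, -0.5, 0.4]
grip_width: 0.0852
finger_force: 0.0
```

>>> play_rows:
  motion:
    - [-1.5,-3.7,0,0,0,0.06,1]
    - [-3.1,-7.4,0,0,0,0.12,1]
    - [-4.6,-11.1,0,0,0,0.18,1]
    - [-6.2,-14.8,0,0,0,0.24,1]
    - [-7.7,-18.5,0,0,0,0.304,1]

```text
clock: 1.6
position: [0.46, -0.0017, 0.2003]
tool_rot: [-3.142, -0.0, 2.44]
force: [0.5, 0.6, -0.7]
grip_width: 0.0858
finger_force: 0.0
```

>>> play_rows:
  motion:
    - [-2.5,-3.6,1,0,0,0.05,1]
    - [-5,-7.2,2,0,0,0.1,1]
    - [-7.5,-10.8,3,0,0,0.15,1]
    - [-10,-14.4,4,0,0,0.2,1]
    - [-12.6,-18.1,5,0,0,0.244,1]

```text
clock: 2.1
position: [0.4399, -0.2213, 0.1498]
tool_rot: [-3.142, -0.0, 2.197]
force: [0.6, 0.3, 0.2]
grip_width: 0.0854
finger_force: 0.0
```

Run:
```python
from h import *
s=observe();print(s["clock"],s["position"],np.degrees(s["tool_rot"]),np.round(s["qpos"],2),s["force"])
im,W=grab("side","pics/side2.png")
c=im[180:260,300:400];cv2.imwrite("pics/crop2.png",cv2.resize(c,None,fx=7,fy=7,interpolation=2)[:,:,::-1])
plan([(.440,-.2505,.10,126),(.440,-.2505,.004,126)])
```

```text
2.1 [ 0.43993011 -0.22128954  0.1498474 ] [-1.79999681e+02 -4.35215823e-03  1.25888925e+02] [ 0.16  0.44  0.25  2.03 -0.17  0.69  1.14] [0.58584024 0.33387617 0.18642674]
(0.44, -0.2505, 0.1, 126) cm [-1.91, -1.09, 4.89] rot [-0.0028, 0.0017, -0.0112]
(0.44, -0.2505, 0.004, 126) cm [0.0, -0.0, 9.6] rot [0.0, 0.0, 0.0]
```

View pics/crop2.png

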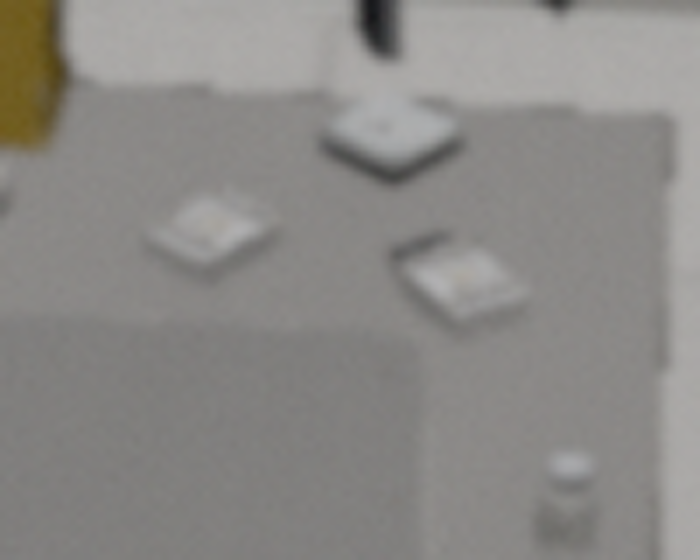

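The side crop shows the target chuck undisturbed, its gold dot at full-image (365.7,219.6) and the terminal at upper left. The gripper is clear of it. I'll check its position against the top-view measurement.

Run:
```python
from h import *
print(plane("side",[(365.7,219.6)],.018))
```

```text
[[ 0.44016302 -0.24176989  0.018     ]]
```

>>> play_rows:
  motion:
    - [-0.5,-0.3,1.5,0,0,0,1]
    - [-1.0,-0.6,3.0,0,0,0,1]
    - [-1.5,-0.9,4.2,0,0,0,1]
    - [-1.9,-1.1,4.9,0,0,0,1]
    - [-1.9,-1.1,4.9,0,0,0,1]

```text
clock: 2.65
position: [0.4423, -0.2419, 0.1006]
tool_rot: [-3.141, -0.001, 2.198]
force: [0.5, -0.1, 0.2]
grip_width: 0.0856
finger_force: 0.0
```

>>> play_rows:
  motion:
    - [-0.44,-0.6,2,0,0,0,1]
    - [-0.44,-0.6,4.5,0,0,0,1]
    - [-0.44,-0.6,7,0,0,0,1]
    - [-0.44,-0.6,9.0,0,0,0,1]
    - [-0.44,-0.6,9.65,0,0,0,1]

```text
clock: 3.15
position: [0.44, -0.2481, 0.0037]
tool_rot: [-3.141, -0.001, 2.199]
force: [0.6, -0.0, -0.3]
grip_width: 0.0854
finger_force: 0.0
```

>>> play_rows:
  motion:
    - [0,0,0,0,0,0,0.3]
    - [0,0,0,0,0,0,0]
    - [0,0,0,0,0,0,-0.3]
    - [0,0,0,0,0,0,-0.5]
    - [0,0,0,0,0,0,-0.6]
  squeeze: 40

```text
clock: 3.65
position: [0.441, -0.2488, 0.006]
tool_rot: [3.141, 0.001, 2.199]
force: [-1.5, 1.4, 13.5]
grip_width: 0.0388
finger_force: 39.0
```

>>> play_rows:
  motion:
    - [0,0,0,0,0,0,-0.8]
    - [0,0,0,0,0,0,-1]
    - [0,0,0,0,0,0,-1]
    - [0,0,0,0,0,0,-1]
    - [0,0,0,0,0,0,-1]
  squeeze: 60

```text
clock: 4.15
position: [0.441, -0.2488, 0.0062]
tool_rot: [3.141, 0.001, 2.199]
force: [-1.8, 1.7, 16.7]
grip_width: 0.0384
finger_force: 58.3
```

>>> play_rows:
  motion:
    - [0,0,-0.5,0,0,0,-1]
    - [0,0,-2,0,0,0,-1]
    - [0,0,-6,0,0,0,-1]
    - [0,0,-10,0,0,0,-1]
    - [0,0,-14.5,0,0,0,-1]

```text
clock: 4.65
position: [0.4398, -0.2484, 0.1515]
tool_rot: [-3.141, -0.001, 2.199]
force: [1.7, 0.7, -2.7]
grip_width: 0.038
finger_force: 61.4
```

Run:
```python
from h import *
b=np.radians(-1.83);f=np.array([np.cos(b),np.sin(b)]);o=np.array([.477,.2304])
s=o-.062*f; print(s)
plan([(.44,-.10,.15,145),(.43,.09,.15,165),(s[0],s[1],.12,178.17),(s[0],s[1],.06,178.17)])
s=observe();print(s["position"],s["force"],s["grip_width"])
```

```text
[0.41503162 0.23237991]
(0.44, -0.1, 0.15, 145) cm [12.0, 8.73, 0.16] rot [-0.0003, -0.0007, -0.3321]
(0.43, 0.09, 0.15, 165) cm [11.72, 14.99, 0.0] rot [0.0, 0.0, -0.3491]
(np.float64(0.4150316214432798), np.float64(0.2323799138999018), 0.12, 178.17) cm [5.13, 13.37, 3.0] rot [0.0, 0.0, -0.2299]
(np.float64(0.4150316214432798), np.float64(0.2323799138999018), 0.06, 178.17) cm [-0.0, -0.0, 6.0] rot [0.0, 0.0, 0.0]
[ 0.4398137  -0.24839023  0.15151783] [ 1.67714676  0.74448822 -2.71723089] 0.03795535829788906
```

>>> play_rows:
  motion:
    - [2,1.4,0,0,0,-0.05,-1]
    - [5,3.6,0,0,0,-0.13,-1]
    - [8,5.8,0,0,0,-0.21,-1]
    - [10.5,7.6,0.1,0,0,-0.28,-1]
    - [12,8.7,0.1,0,0,-0.332,-1]

```text
clock: 5.15
position: [0.4401, -0.0982, 0.1493]
tool_rot: [3.141, 0.0, 2.536]
force: [0.0, -1.5, -2.3]
grip_width: 0.0379
finger_force: 61.4
```

>>> play_rows:
  motion:
    - [2,2.6,0,0,0,-0.06,-1]
    - [4.8,6.2,0,0,0,-0.15,-1]
    - [7.6,9.8,0,0,0,-0.23,-1]
    - [10,12.8,0,0,0,-0.3,-1]
    - [11.7,15,0,0,0,-0.349,-1]

```text
clock: 5.65
position: [0.4303, 0.0917, 0.1492]
tool_rot: [3.141, 0.0, 2.884]
force: [0.9, -0.9, -2.3]
grip_width: 0.038
finger_force: 61.5
```

>>> play_rows:
  motion:
    - [1,2.6,0.5,0,0,-0.05,-1]
    - [2.4,6.2,1.2,0,0,-0.11,-1]
    - [3.8,9.8,2,0,0,-0.17,-1]
    - [4.7,12.2,2.6,0,0,-0.21,-1]
    - [5.1,13.4,3,0,0,-0.23,-1]

```text
clock: 6.15
position: [0.4156, 0.2341, 0.1187]
tool_rot: [3.141, 0.0, 3.113]
force: [0.3, -0.1, -2.2]
grip_width: 0.0378
finger_force: 61.5
```

>>> play_rows:
  motion:
    - [0,0,1,0,0,0,-1]
    - [0,0,2.5,0,0,0,-1]
    - [0,0,4,0,0,0,-1]
    - [0,0,5.5,0,0,0,-1]
    - [0,0,6,0,0,0,-1]

```text
clock: 6.65
position: [0.4158, 0.2302, 0.0576]
tool_rot: [-3.14, -0.001, 3.107]
force: [0.8, 0.3, -2.2]
grip_width: 0.0381
finger_force: 61.4
```

Run:
```python
from h import *
grab("top");s=observe();print(s["clock"],s["position"],np.degrees(s["tool_rot"]),s["force"],np.round(s["qpos"],2))
a,_=grab("top","pics/top3.png");b,_=grab("side","pics/side3.png")
A=cv2.resize(a[230:330,220:310],None,fx=4.4,fy=4.4,interpolation=2)
B=cv2.resize(b[260:350,290:390],None,fx=4,fy=4,interpolation=2)
c=np.zeros((440,800,3),np.uint8);c[:,:396]=A;c[:360,400:]=B
cv2.imwrite("pics/crop3.png",c[:,:,::-1])
```

```text
6.7 [0.41574842 0.23047687 0.05759165] [-1.79898844e+02 -7.48698328e-02  1.78061216e+02] [-0.69320842 -0.39980569 -3.69563034] [-0.6   0.58 -0.03  2.11  0.04  0.46  0.86]
```

View pics/crop3.png

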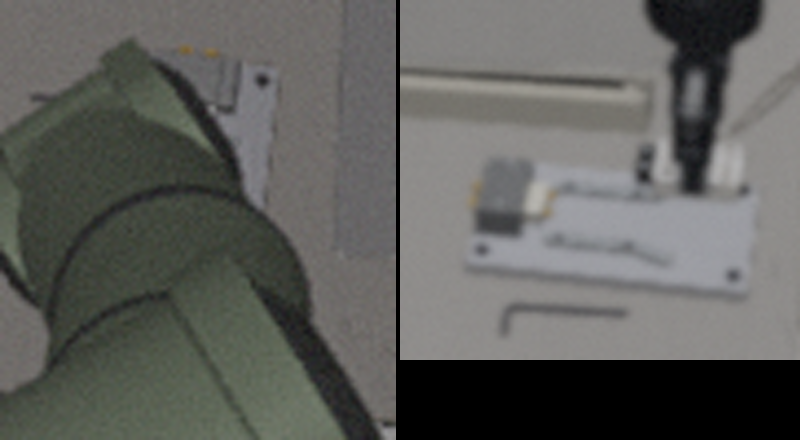

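The top view is occluded by the arm. The side crop shows the chuck held level over the front of the plate, terminal (left, about x 640) facing the white sprung block at (537,197). Next I'll compare the side view's base holes with the earlier measurement.

Run:
```python
from h import *
b=lambda p:(np.array(p,float)-[400,0])/4-.375+np.array([290,260])
print('holes',(plane("side",b([(482,249),(733,274),(742,188)]),.012)*1000).round(1)[:,:2].tolist())
print('pins',(plane("side",b([(548,193),(546,210)]),.0215)*1000).round(1)[:,:2].tolist())
print('rail mid-front bend z17',(plane("side",b([(632,247),(548,239)]),.017)*1000).round(1)[:,:2].tolist())
# chuck prediction
ob=np.array([.4157,.2305]);y=np.radians(-1.9);f=np.array([np.cos(y),np.sin(y)]);l=np.array([-f[1],f[0]])
X=[np.r_[ob+a*f+c*l,.0514+z] for a,c,z in((.040,.015,.015),(.040,.015,.004),(.028,.020,.016),(-.028,.020,.016),(-.028,.020,0))]
p=proj("side",np.array(X));print(((p-[290,260]+.375)*4+[400,0]).round(0).tolist())
```

```text
holes [[554.0, 269.7], [389.0, 273.6], [387.3, 188.7]]
pins [[516.2, 220.3], [515.5, 237.4]]
rail mid-front bend z17 [[455.9, 261.4], [511.4, 260.4]]
[[635.0, 172.0], [635.0, 185.0], [653.0, 178.0], [740.0, 187.0], [738.0, 205.0]]
```

>>> play_rows:
  motion:
    - [0,0.1,1,0,0,0,-1]
    - [0,0.1,2,0,0,0,-1]
    - [0,0.1,3,0,0,0,-1]
    - [0,0.1,3.4,0,0,0,-1]
    - [0,0.1,3.5,0,0,0,-1]

```text
clock: 7.3
position: [0.4156, 0.233, 0.023]
tool_rot: [-3.141, -0.001, 3.11]
force: [1.1, 0.5, -2.1]
grip_width: 0.038
finger_force: 61.4
```

>>> play_rows:
  motion:
    - [0,0,0,0,0,0,-1]
    - [0,0,0.1,0,0,0,-1]
    - [0,0,0.2,0,0,0,-1]
    - [0,0,0.3,0,0,0,-1]
    - [0,0,0.3,0,0,0,-1]

```text
clock: 7.8
position: [0.4159, 0.2332, 0.0208]
tool_rot: [-3.142, 0.0, 3.11]
force: [-0.1, -0.1, -2.8]
grip_width: 0.0379
finger_force: 61.4
```

>>> play_rows:
  motion:
    - [0,-0.1,0.05,0,0,0,-1]
    - [0,-0.17,0.1,0,0,0,-1]
    - [0,-0.17,0.2,0,0,0,-1]
    - [0,-0.17,0.25,0,0,0,-1]
    - [0,-0.17,0.25,0,0,0,-1]

```text
clock: 8.3
position: [0.4159, 0.2314, 0.0183]
tool_rot: [-3.141, -0.0, 3.11]
force: [-0.3, -0.2, -1.7]
grip_width: 0.0382
finger_force: 61.5
```

>>> play_rows:
  motion:
    - [0,0,0.05,0,0,0,-1]
    - [0,0,0.1,0,0,0,-1]
    - [0,0,0.1,0,0,0,-1]
    - [0,0,0.1,0,0,0,-1]
    - [0,0,0.1,0,0,0,-1]

```text
clock: 8.8
position: [0.4159, 0.2314, 0.0181]
tool_rot: [3.142, 0.0, 3.11]
force: [-6.6, -3.4, 26.5]
grip_width: 0.0382
finger_force: 64.6
```

>>> play_rows:
  motion:
    - [0,0,-0.03,0,0,0,-1]
    - [0,0,-0.07,0,0,0,-1]
    - [0,0,-0.07,0,0,0,-1]
    - [-0.2,0,-0.07,0,0,0,-1]
    - [-0.5,0,-0.07,0,0,0,-1]

```text
clock: 9.3
position: [0.419, 0.2313, 0.0182]
tool_rot: [-3.141, -0.003, 3.111]
force: [-15.5, 0.1, 21.1]
grip_width: 0.0378
finger_force: 64.0
```

>>> play_rows:
  motion:
    - [-0.2,0,0,0,0,0,-1]
    - [-0.4,0,0,0,0,0,-1]
    - [-0.6,0,0,0,0,0,-1]
    - [-0.8,0,0,0,0,0,-1]
    - [-0.8,0,0,0,0,0,-1]

```text
clock: 9.8
position: [0.4271, 0.232, 0.0182]
tool_rot: [3.141, -0.003, 3.112]
force: [-15.8, 4.5, 18.4]
grip_width: 0.0379
finger_force: 63.6
```

>>> play_rows:
  motion:
    - [0,0,-0.02,0,0,0,-1]
    - [0,0,-0.04,0,0,0,-1]
    - [0,0,-0.05,0,0,0,-1]
    - [0,0,-0.05,0,0,0,-1]
    - [0,0,-0.05,0,0,0,-1]

```text
clock: 10.3
position: [0.4284, 0.2321, 0.0184]
tool_rot: [3.141, -0.0, 3.111]
force: [-3.8, 6.7, -2.0]
grip_width: 0.0383
finger_force: 61.5
```

Run:
```python
from h import *
s=observe();print(s["clock"],s["position"].round(5),np.degrees(s["tool_rot"]).round(2),s["force"].round(1),s["moment"].round(2))
b,_=grab("side","pics/side4.png")
cv2.imwrite("pics/crop4.png",cv2.resize(b[275:340,295:390],None,fx=8,fy=8,interpolation=2)[:,:,::-1])
ob=s["position"][:2];y=s["tool_rot"][2]+np.pi;f=np.array([np.cos(y),np.sin(y)]);l=np.array([-f[1],f[0]])
X=[np.r_[ob+a*f+c*l,.012+z] for a,c,z in((.040,.015,.015),(.040,.015,.004),(.028,.020,.016),(-.028,.020,.016),(-.028,.020,0))]
print(((proj("side",np.array(X))-[295,275]+.44)*8).round(0).tolist())
```

```text
10.3 [0.42842 0.23205 0.01837] [ 1.7995e+02 -3.0000e-02  1.7824e+02] [-3.8  6.7 -2. ] [1.29 0.86 0.09]
[[390.0, 316.0], [389.0, 341.0], [424.0, 328.0], [595.0, 346.0], [593.0, 382.0]]
```

View pics/crop4.png

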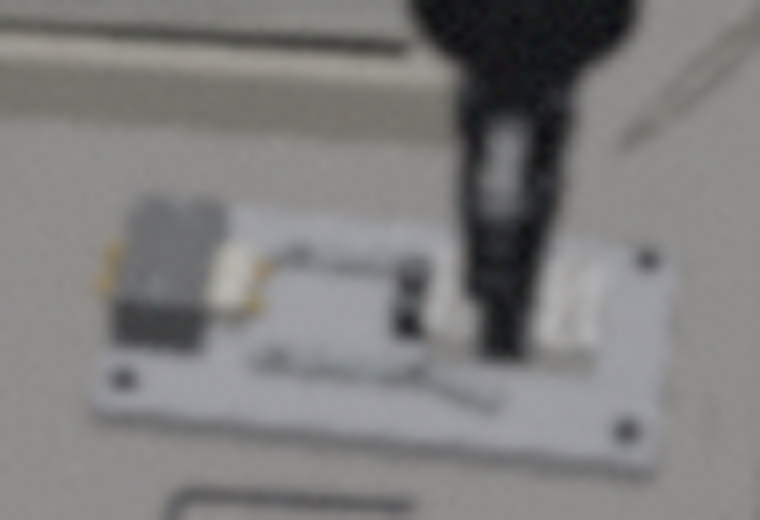

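The side crop shows the chuck sitting on the plate at the rail mouth. The terminal is at about (408,300) in the crop, well short of the pins at (262,290). A 6.7 N sideways force shows it touching the -y rail, so I'll nudge it towards +y.

>>> play_rows:
  motion:
    - [0,0.05,0,0,0,0,-1]
    - [0,0.1,0,0,0,0,-1]
    - [0,0.15,0,0,0,0,-1]
    - [0,0.15,0,0,0,0,-1]
    - [0,0.15,0,0,0,0,-1]

```text
clock: 10.85
position: [0.429, 0.2324, 0.0185]
tool_rot: [-3.141, 0.0, 3.11]
force: [-0.1, -0.2, -2.8]
grip_width: 0.0378
finger_force: 61.5
```

>>> play_rows:
  motion:
    - [-0.2,0,0,0,0,0,-1]
    - [-0.4,0,0,0,0,0,-1]
    - [-0.6,0,0,0,0,0,-1]
    - [-0.8,0,0,0,0,0,-1]
    - [-0.8,0,0,0,0,0,-1]

```text
clock: 11.35
position: [0.4373, 0.2322, 0.0185]
tool_rot: [3.142, 0.0, 3.109]
force: [0.1, -0.8, -2.5]
grip_width: 0.0382
finger_force: 61.5
```

>>> play_rows:
  motion:
    - [0,0.1,0.01,0,0,0,-1]
    - [0,0.15,0.02,0,0,0,-1]
    - [0,0.25,0.02,0,0,0,-1]
    - [0,0.35,0.02,0,0,0,-1]
    - [0,0.35,0.02,0,0,0,-1]

```text
clock: 11.85
position: [0.437, 0.2357, 0.0183]
tool_rot: [-3.141, -0.0, 3.11]
force: [-0.1, -3.1, -1.9]
grip_width: 0.038
finger_force: 61.7
```

>>> play_rows:
  motion:
    - [0,-0.1,0,0,0,0,-1]
    - [0,-0.19,0,0,0,0,-1]
    - [-0.3,-0.19,0,0,0,0,-1]
    - [-0.7,-0.19,0,0,0,0,-1]
    - [-1.0,-0.19,0,0,0,0,-1]

```text
clock: 12.35
position: [0.4476, 0.2336, 0.0183]
tool_rot: [3.141, 0.0, 3.11]
force: [-0.7, 0.8, -2.0]
grip_width: 0.0382
finger_force: 61.5
```

>>> play_rows:
  motion:
    - [-0.3,0,0,0,0,0,-1]
    - [-0.6,0,0,0,0,0,-1]
    - [-0.9,0,0,0,0,0,-1]
    - [-1.2,0,0,0,0,0,-1]
    - [-1.2,0,0,0,0,0,-1]

```text
clock: 12.85
position: [0.4595, 0.2332, 0.0183]
tool_rot: [3.141, 0.0, 3.109]
force: [0.2, -0.4, -0.8]
grip_width: 0.0378
finger_force: 61.6
```

>>> play_rows:
  motion:
    - [-0.2,0,0.01,0,0,0,-1]
    - [-0.4,0,0.01,0,0,0,-1]
    - [-0.6,0,0.01,0,0,0,-1]
    - [-0.8,0,0.01,0,0,0,-1]
    - [-0.8,0,0.01,0,0,0,-1]

```text
clock: 13.35
position: [0.4672, 0.233, 0.0183]
tool_rot: [3.141, 0.0, 3.11]
force: [-2.8, -0.0, 4.5]
grip_width: 0.0379
finger_force: 62.2
```

>>> play_rows:
  motion:
    - [-0.1,0,0,0,0,0,-1]
    - [-0.2,0,0,0,0,0,-1]
    - [-0.3,0,0,0,0,0,-1]
    - [-0.4,0,0,0,0,0,-1]
    - [-0.4,0,0,0,0,0,-1]

```text
clock: 13.85
position: [0.4708, 0.2328, 0.0182]
tool_rot: [-3.142, -0.0, 3.11]
force: [-5.6, 0.5, 7.1]
grip_width: 0.0384
finger_force: 62.4
```

>>> play_rows:
  motion:
    - [0,0,-0.01,0,0,0,-1]
    - [0,0,-0.02,0,0,0,-1]
    - [-0.05,0,-0.02,0,0,0,-1]
    - [-0.1,0,-0.02,0,0,0,-1]
    - [-0.1,0,-0.02,0,0,0,-1]

```text
clock: 14.35
position: [0.4717, 0.2327, 0.0183]
tool_rot: [-3.141, -0.001, 3.11]
force: [-4.0, -0.5, -0.1]
grip_width: 0.0381
finger_force: 61.8
```

>>> play_rows:
  motion:
    - [-0.05,0,0,0,0,0,-1]
    - [-0.1,0,0,0,0,0,-1]
    - [-0.15,0,0,0,0,0,-1]
    - [-0.2,0,0,0,0,0,-1]
    - [-0.2,0,0,0,0,0,-1]

```text
clock: 14.85
position: [0.4739, 0.2327, 0.0183]
tool_rot: [-3.142, -0.0, 3.11]
force: [-3.5, 0.4, -1.8]
grip_width: 0.0383
finger_force: 61.5
```

Run:
```python
from h import *
f=[]
for k in range(2):
    b,_=grab("side",f"pics/side{5+k}.png");s=observe();f.append(s["force"])
print(s["position"].round(5),np.degrees(s["tool_rot"]).round(2),np.round(f,1).tolist())
cv2.imwrite("pics/crop5.png",cv2.resize(b[280:335,300:380],None,fx=9,fy=9,interpolation=2)[:,:,::-1])
```

```text
[0.47394 0.2327  0.01834] [-180.     -0.    178.17] [[-4.1, 0.7, -2.0], [-4.7, 0.1, -2.5]]
```

View pics/crop5.png

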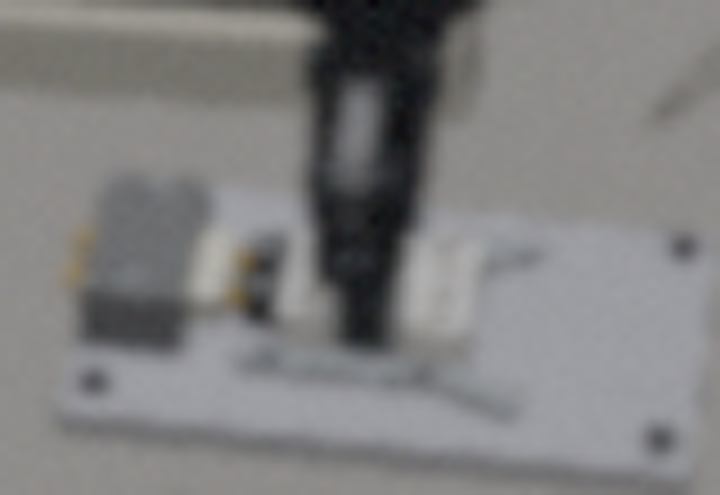

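The side crop shows the terminal against the pin tips at about (245,275), with the sprung block only slightly pushed in. The force of about 4.1 N corresponds to about 2.6 mm.

>>> play_rows:
  motion:
    - [-0.1,0,0,0,0,0,-1]
    - [-0.2,0,0,0,0,0,-1]
    - [-0.3,0,0,0,0,0,-1]
    - [-0.35,0,0,0,0,0,-1]
    - [-0.35,0,0,0,0,0,-1]

```text
clock: 15.45
position: [0.4769, 0.2326, 0.0183]
tool_rot: [-3.141, -0.001, 3.11]
force: [-7.3, 0.5, -0.3]
grip_width: 0.0382
finger_force: 61.8
```

Run:
```python
from h import *
f=[]
for k in range(4):
    b,_=grab("side",f"pics/side{7+k}.png");s=observe();f.append(s["force"])
print(s["clock"],s["position"].round(5),np.degrees(s["tool_rot"]).round(2),np.round(f,1).tolist(),np.mean(f,0))
```

```text
15.65 [0.47687 0.23256 0.01828] [-1.7997e+02 -6.0000e-02  1.7819e+02] [[-8.2, -0.0, 0.5], [-8.0, 1.7, 0.4], [-8.0, 1.2, 0.2], [-7.9, 0.8, 0.3]] [-8.04861912  0.92510247  0.36154291]
```

Run:
```python
from h import *
b=np.mean([cv2.imread(f"pics/side{k}.png").astype(float) for k in(7,8,9,10)],0)
a=np.mean([cv2.imread(f"pics/side{k}.png").astype(float) for k in(5,6)],0)
o=cv2.imread("pics/side4.png").astype(float)
c=np.vstack([cv2.resize(x[295:322,300:372],None,fx=7,fy=7,interpolation=2) for x in(o,a,b)])
cv2.imwrite("pics/crop6.png",c)
```

```text
[ WARN:0@0.387] global loadsave.cpp:1063 imwrite_ Unsupported depth image for selected encoder is fallbacked to CV_8U.
```

View pics/crop6.png

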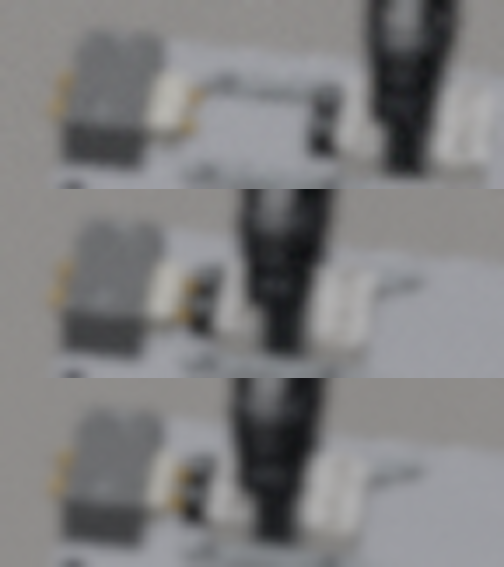

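The three-row comparison shows the white block moving in: its pin tips go from about x 200 at rest to about 185 now, roughly 5–6 mm. The chuck sits flat between the rails and the force is steady at about 8 N, so I'm handing in.

```bash
python3 -c "
from workcell import bot,observe
print(observe()['force'],bot.job_done())"
```

```text
the job is handed in; nothing more can be done
[-7.92065552  0.82456325  0.34428905] None
```

The chuck sits flat between the rails with its terminal block on the contact pins, and the arm is holding it there with a steady push of about 8 N; by my estimate the sprung block is pushed in 5–6 mm of its 12 mm travel, and the job is handed in.

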